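# Clear the way and latch the slide incubator's door open

### The arm

A 6-joint arm with a two-finger parallel gripper is mounted at the origin on the work surface. World frame = base frame: x ahead of the robot, y to its left, z up, the work surface at z = 0. Lengths are in mm, angles in degrees, forces in N, time in s.
With the tool pointing down it reaches from about 325 to 1000 mm from the base axis. Payload 5.1 kg.
Tool frame: the origin (TCP) lies midway between the tips of the shut fingers; the grasp point (between the pads) lies 19 mm behind it; z points along the fingers, y is the line along which they close (so a half turn about z gives the same grasp; the last joint's range is limited). The gripper opens to 85 mm and grips with 20 to 120 N. Pads are 22 mm wide; open, the fingers measure 114 mm over their backs; the gripper's body (76 mm by 85 mm) begins 54 mm behind the grasp point. The pads swing forward as they close: fully open they stand 13 mm farther back than shut.
Start: joints at [71.929, 7.093, 94.555, -0, 78.352, -4.733], TCP at [149.979, 632.448, 231.322] pointing down, gripper open.
Joint ranges: [-149.61, 149.61], [-58.7, 133.49], [1.44, 155.28], [-77.14, 257.14], [18.33, 153.61], [-166.67, 166.67]. Speed limits (degrees/s): [147.25, 147.25, 180, 180, 180, 180].

### API

Orientations are given as a 3x3 rotation matrix whose columns are the frame's x, y, z axes.
In Python, from bench import * gives the robot as it stands.
- The arm moves only by the tool apply_moves, never from a script. Its argument "rows" is a list that holds one entry, the list of rows, each a list of 4 numbers: the shift along the tool's x, y, z in m, then the turn about the tool's z in degrees. A call has 1 to 8 rows; each row is the pose to reach, as a shift and turn from the pose commanded when the call began, along the tool's axes at that moment; what a row does not reach only later rows make up. A row lasts 1/10 s, in which the tool goes at most 50 mm and 8.59 degrees, less where a joint would pass 70% of its speed; a pose out of reach is approached as far as the arm can. A call with a gripper value outside its range is refused whole. "fingers" is the closure, from -1 (fully open) to 1 (shut), set as the call begins (left out, the last holds). The fingers move at their own pace and stop on an object; the grip force is fixed at half the most. Time passes only in rows, so rows that repeat a pose let the fingers close. It gives the time, the measured TCP pose, the force, the opening and the grip force at its end, in the units of the state.
- read_state(): the state, without advancing time (a new reading comes with each control period).
- capture(name): name is "scene" or "top" or "wrist"; returns a dict with "frame" (420x560x3 uint8, red, green, blue), "camera_matrix" (3x3 intrinsics, pixels), "R" (3x3) and "t" (3): a world point X has camera coordinates R X + t. Camera axes: x right, y down, z forward; pixel columns grow to the right and rows downward; lengths in mm; the calibration is good to about 2 mm. A picture is of the moment at which its call begins. There is no depth.
- sign_off(): hands the job in; it is judged then, once.
Trained networks look in a picture, given as the dict that the camera call returned (one of the last four; its "shot" number tells which), for a name from the list of things; names that differ only in an ending like _2 or _b are one class to them, and where a whole thing is asked for, a point or a joint stands for the part that bears it (a point fixed in the world has none). Each returns a list of dicts, best first, with "conf" (0 to 1); they miss things now and then, are a little off and sometimes report something else, mostly with a low value. They report only what shows in the picture. A call takes as long as a camera call. They do not tell look-alikes from the thing itself.
- regions_of(picture, label): "pixels" (420x560 bool, what is visible of it) and "position" ([column, row] in pixels, amid what is visible of it).
- spot_point(picture, label): "position" ([column, row] in pixels: a listed point, or the origin of a listed thing).
The state is a dict: "time": time; "qpos": joint angles; "dq": joint speeds; "effort": joint torques, N m; "eef_pos": TCP position; "ee_rot": TCP orientation; "force": force on the tool from outside, world axes, zero at the start; "wrist_torque": the same for the moment, N m; "width": finger opening in mm; "grip_force": force on a finger pad.
Only numpy, scipy, OpenCV 4.12 (cv2) and the standard library are available. Lean on these libraries where they do the work, as an engineer would, in place of code of your own. Each camera call takes 0.05 s, during which the arm holds its last target. There are 200 camera calls.

### The job

Please get the little slide incubator ready for loading: while its door is still shut, slide the yellow slide box that stands in front of it onto the blue mat, well inside the mat's edges. Then swing the door open by its handle until its hold-open catch clicks, so that it stays open by itself when you let go; its closer pulls it shut from anywhere short of the click. Go gently: do not haul on the door once it meets its stop, and leave the other things on the bench where they are.

Things in the scene. Friction and masses are not known exactly. Their poses are not given: they have to be found in the camera images.
- incubator: White benchtop slide incubator, fixed, 270 wide, 235 high, glazed door in front. Origin on the bench; x from front to back, y to the hinge side. Door's outer face at x=-130, back at x=190, sides y=+-135; the door covers y -130..130, z 50..235. Over the hinge a brass hold-open bracket, up to z 280, within 85 of the hinge line. Fingers or arm pressing on it or its door with over 30 N do damage.
- door (a joint): Door angle, rad: 0 shut, grows as it opens to the front (clockwise from above). A closer pulls it shut (2 N at the handle). Somewhere from 0.95 to 1.55, told by feel only, it passes a sprung ball: the pull rises to 5-9 N, then drops (the click). About 0.2 rad on, a rubber stop: the pull climbs past 13 N within some mm. Let go between ball and stop, it stays open; before, it swings shut.
- handle (a point): Middle of the door's handle: level dark bar, 12 thick, 90 long, parallel to the door, axis 50 in front of its face (clear gap 44 behind it, open from above and below); posts to the door at 42 either side. 213 above the bench, 22 below the door's top, 190 from the hinge line along the door. Frame turns with the door: x into the door, y along the bar to the hinge, z up.
- hinge (a point): Point on the vertical hinge line of the door, at handle height; it lies in the plane of the door's outer face, at the door's left edge (seen from the robot). Axes as those of handle.
- slide_box: Closed yellow slide storage box with a white paper label, loose, 95 (x) by 130 (y) by 60 mm high, 0.4 to 0.9 kg; too wide to be grasped by most grippers, so it is pushed. Origin: centre of its underside, z up. It stands on the bench in the door's path.
- mat: Blue mat with a dark rim lying on the bench to the right (seen from the robot), 230 (x) by 200 (y) mm, thin enough (1.5 mm) for things to slide onto it without a step. Fixed. Origin: its centre; axes x, y along its sides.
- reagent_bottle: Brown bottle with a blue cap, diameter 60, 150 mm high; bystander, leave alone. Origin: centre of its underside.
- staining_jar: Square-sided glass staining jar with a green lid, 66 by 86 by 87 mm high; bystander, leave alone. Origin: centre of its underside.
- tip_box: Blue pipette-tip box with a pale lid, 85 by 120 by 75 mm high; bystander, leave alone. Origin: centre of its underside.
- dish_stack: Stack of three culture dishes, diameter 90, 44 mm high; bystander, leave alone. Origin: centre of its underside.
- beaker: Glass beaker, diameter 70, 90 mm high; bystander, leave alone. Origin: centre of its underside.
Mind the look-alikes: they are no part of the job. There is more than one size of the slide_box; the job needs the middle-sized.

How it is judged:
By the outcome, as a careful person would: the job done as asked, in the order asked, and still so for the second after the job is handed in, with the robot touching nothing.
It also fails if it takes over 69 s, if anything falls off the work surface, if the arm or the gripper's body presses on something with over 40 N, if the wrist force passes 120 N, or if a joint passes its speed limit or range.

## Working session

There is one attempt and no reset: what is moved stays moved. The work goes in short steps, Python scripts to look and compute and a tool call to move; the robot and the scene stay as the last step left them, time stands still between calls to the robot, and variables do not carry over. Pictures are saved under pics/ and viewed, at most 12 in all, crops included, and the job is handed in when it is done.

Besides the shell and the picture viewer there is one more tool, called after "Emit:" as name(argument=value, ...), one argument or row to a line, values as JSON. apply_moves: Moves the arm, as the interface text tells. Its arguments: {"type":"object","properties":{"rows":{"type":"array"},"fingers":{"type":"number"}},"required":["rows"]}

```bash
mkdir -p pics; cat > h.py <<'E'
from bench import *
import numpy as np, cv2
def save(p,name): cv2.imwrite(f"pics/{name}.png",p["frame"][:,:,::-1])
def ray(p,uv,z):
    K=np.array(p["camera_matrix"]);R=np.array(p["R"]);t=np.array(p["t"])
    d=R.T@np.linalg.inv(K)@np.array([uv[0],uv[1],1.]);c=-R.T@t
    return c+d*(z-c[2])/d[2]
def proj(p,X):
    v=np.array(p["camera_matrix"])@(np.array(p["R"])@np.array(X,float)+np.array(p["t"])); return v[:2]/v[2]
E
python3 - <<'E'
from h import *
s=read_state();print(s["time"],s["eef_pos"],np.round(s["ee_rot"],3).tolist(),s["force"])
H={"handle":213,"hinge":213}
for n in("top","scene"):
    p=capture(n);save(p,n)
    print(n,-np.array(p["R"]).T@np.array(p["t"]))
    for l in("incubator","handle","hinge","slide_box","mat","reagent_bottle","staining_jar","tip_box","dish_stack","beaker"):
        for r in spot_point(p,l): 
            if r["conf"]>.2: print(l,round(r["conf"],2),np.round(r["position"]),np.round(ray(p,r["position"],H.get(l,0)))[:2])
a=cv2.imread("pics/top.png");b=cv2.imread("pics/scene.png")
cv2.imwrite("pics/both.png",cv2.resize(np.vstack([a,b]),(400,600)))
E
```

```text
0.0 [149.78124666 631.87108011 230.04064864] [[-0.973, 0.231, -0.001], [0.231, 0.973, -0.002], [0.0, -0.002, -1.0]] [ 0.45911334 -0.16310201  0.03270075]
top [ 299.72483051   41.94059399 1698.62755703]
incubator 0.56 [363. 238.] [ 499. -294.]
handle 0.71 [290. 205.] [575. -14.]
hinge 0.95 [234. 186.] [636. 172.]
slide_box 0.85 [207. 236.] [491. 283.]
slide_box 0.83 [210. 301.] [258. 260.]
slide_box 0.78 [268. 240.] [484.  55.]
mat 0.76 [363. 238.] [ 500. -295.]
reagent_bottle 0.74 [343. 174.] [ 738. -220.]
staining_jar 0.71 [121. 221.] [540. 603.]
tip_box 0.57 [165. 196.] [637. 445.]
dish_stack 0.84 [426. 265.] [ 402. -524.]
dish_stack 0.46 [361. 236.] [ 505. -287.]
beaker 0.55 [126. 256.] [413. 573.]
scene [ 1138.55242489 -1102.26158552  1293.8851855 ]
incubator 0.8 [347. 257.] [750.  45.]
handle 0.57 [293. 204.] [575. -17.]
hinge 0.68 [336. 178.] [641. 165.]
slide_box 0.96 [250. 175.] [232. 268.]
slide_box 0.7 [275. 228.] [470.  53.]
slide_box 0.6 [309. 196.] [498. 264.]
mat 0.77 [232. 295.] [ 501. -276.]
reagent_bottle 0.98 [308. 308.] [ 730. -208.]
staining_jar 0.91 [353. 152.] [532. 603.]
tip_box 0.65 [162. 342.] [ 413. -517.]
tip_box 0.57 [359. 180.] [627. 443.]
dish_stack 0.77 [162. 344.] [ 418. -523.]
dish_stack 0.21 [295. 201.] [465. 213.]
beaker 0.65 [328. 147.] [425. 583.]
```

View pics/top.png

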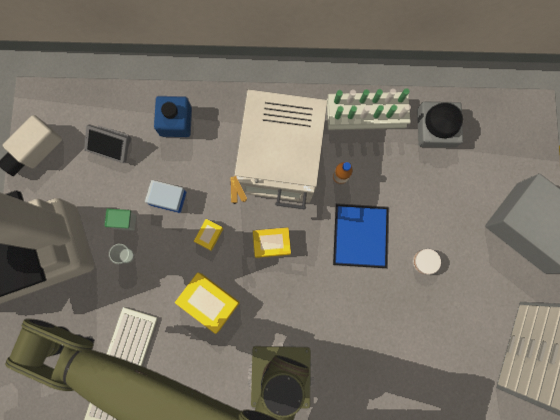

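View pics/scene.png

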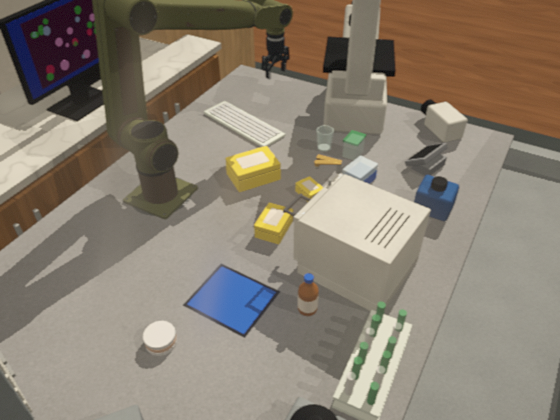

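```bash
python3 - <<'E'
from h import *
p=capture("top")
f=p["frame"]
cv2.imwrite("pics/crop.png",cv2.resize(f[150:330,170:430,::-1],None,fx=3,fy=3,interpolation=cv2.INTER_CUBIC))
hsv=cv2.cvtColor(f,cv2.COLOR_RGB2HSV)
for l,z in(("slide_box",60),("mat",0)):
  for r in regions_of(p,l):
    if r["conf"]<.3: continue
    m=np.array(r["pixels"]).astype(np.uint8)
    c=max(cv2.findContours(m,0,2)[0],key=cv2.contourArea)
    rc=cv2.boxPoints(cv2.minAreaRect(c))
    w=np.array([ray(p,q,z)[:2] for q in rc])
    e=np.diff(np.vstack([w,w[:1]]),axis=0)
    print(l,round(r["conf"],2),r["position"],np.round(w).tolist(),np.round(np.linalg.norm(e,axis=1)),np.round(np.degrees(np.arctan2(e[:,1],e[:,0])),1))
E
```

```text
slide_box 0.91 [269.7, 241.3] [[512.0, 117.0], [527.0, -17.0], [425.0, -27.0], [411.0, 105.0]] [134. 102. 133. 102.] [ -83.9 -174.3   96.     6.4]
slide_box 0.76 [207.6, 300.1] [[253.0, 379.0], [367.0, 299.0], [257.0, 144.0], [146.0, 226.0]] [139. 189. 138. 187.] [ -35.3 -125.5  143.8   54.9]
slide_box 0.73 [207.9, 233.8] [[468.0, 321.0], [553.0, 282.0], [520.0, 216.0], [436.0, 256.0]] [94. 74. 94. 73.] [ -25.1 -116.5  154.5   63.7]
mat 0.6 [362.7, 237.2] [[393.0, -179.0], [628.0, -188.0], [623.0, -397.0], [389.0, -382.0]] [235. 208. 235. 204.] [ -2.4 -91.3 176.5  88.7]
```

View pics/crop.png

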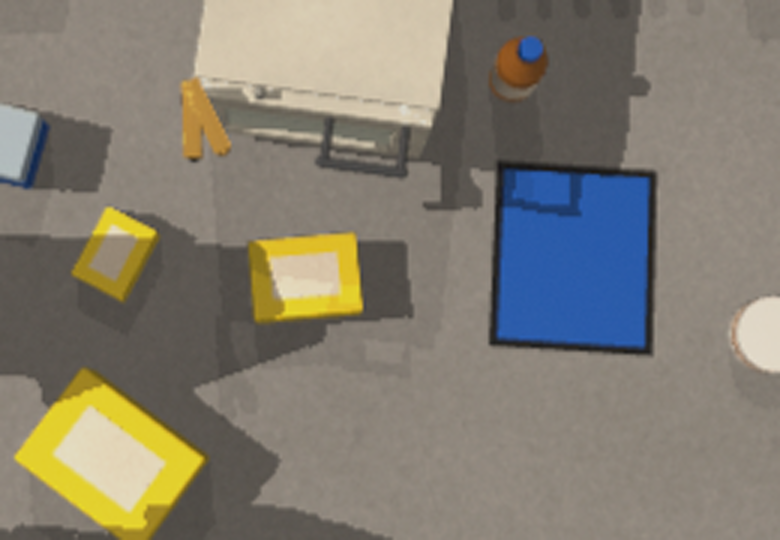

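The picture shows three yellow boxes: a small one at (207,234), a large one at (207,301) and one at (270,241). The one at (270,241) is the job's box: it measures about 95x130 and stands in front of the door. The mat is at (362,237) and the handle at (290,205). Box y axis already points at the mat centre, so I'll use a straight push with two fingers.

```bash
cat >> h.py <<'E'
def go(xyz,ydeg):
    "shift in tool axes (m) and turn (deg) to bring TCP to xyz with tool y at world angle ydeg"
    s=read_state();R=np.array(s["ee_rot"]);d=R.T@(np.array(xyz,float)-s["eef_pos"])/1000
    a=np.degrees(np.arctan2(R[1,1],R[0,1]));t=(a-ydeg+180)%360-180
    print("t",round(s["time"],2),"pos",np.round(s["eef_pos"],1),"yang",round(a,1),"F",np.round(s["force"],1),"w",round(s["width"],1),"move",np.round(d,4),round(t,1))
E
python3 - <<'E'
from h import *
go((463,136,150),6.3)
E
```

```text
t 1.25 pos [150.  632.4 231.3] yang 76.7 F [ 0.5 -0.2 -0. ] w 85.4 move [-0.4191 -0.4109  0.0813] 70.4
```

Emit:
apply_moves(
  rows=[
    [[-0.03,-0.03,0,6],[-0.062,-0.06,0,12],[-0.094,-0.09,0,18],[-0.126,-0.122,0,24],[-0.158,-0.154,0,30],[-0.19,-0.186,0,36],[-0.222,-0.218,0,42],[-0.254,-0.25,0,48]],
  ],
  fingers=-0.2,
)

```text
time: 2.05
eef_pos: [340.1, 329.0, 231.6]
ee_rot: [[-0.476, 0.879, 0.001], [0.879, 0.476, 0.0], [0.0, 0.001, -1.0]]
force: [1.5, 0.8, 0.4]
width: 51.2
grip_force: 0.0
```

```bash
python3 - <<'E'
from h import *
go((463,136,150),6.3)
E
```

```text
t 2.05 pos [340.1 329.  231.6] yang 28.4 F [1.5 0.8 0.4] w 51.2 move [-0.2283  0.0161  0.0816] 22.1
```

Emit:
apply_moves(
  rows=[
    [[-0.04,0.003,0,5],[-0.08,0.006,0,10],[-0.12,0.009,0.01,15],[-0.16,0.012,0.03,20],[-0.195,0.014,0.05,22],[-0.228,0.016,0.07,22],[-0.228,0.016,0.08,22],[-0.228,0.016,0.08,22]],
  ],
)

```text
time: 2.85
eef_pos: [461.7, 137.6, 149.5]
ee_rot: [[-0.114, 0.993, -0.004], [0.993, 0.114, -0.0], [0.0, -0.004, -1.0]]
force: [0.3, 0.7, -0.8]
width: 51.1
grip_force: 0.0
```

```bash
python3 - <<'E'
from h import *
go((463,136,28),6.3)
for n in("wrist","top","scene"):
    p=capture(n)
    for l,z in(("slide_box",0),("handle",213),("hinge",213),("mat",0)):
        for r in spot_point(p,l):
            if r["conf"]>.3: print(n,l,round(r["conf"],2),np.round(r["position"]),np.round(ray(p,r["position"],z))[:2])
    if n=="wrist": save(p,"w1")
E
```

```text
t 2.85 pos [461.7 137.6 149.5] yang 6.6 F [ 0.3  0.7 -0.8] w 51.1 move [-0.0018  0.0015  0.1215] 0.3
wrist slide_box 0.75 [278. 295.] [470.  43.]
wrist slide_box 0.75 [346.  23.] [494. 271.]
top slide_box 0.83 [211. 300.] [261. 257.]
top slide_box 0.78 [211. 238.] [487. 266.]
top slide_box 0.75 [269. 244.] [470.  54.]
top handle 0.66 [292. 204.] [580. -21.]
top handle 0.49 [424. 262.] [ 399. -448.]
top hinge 0.75 [236. 183.] [646. 166.]
top mat 0.88 [366. 235.] [ 510. -305.]
scene slide_box 0.8 [251. 174.] [235. 276.]
scene slide_box 0.7 [273. 227.] [461.  53.]
scene slide_box 0.65 [308. 196.] [496. 259.]
scene handle 0.81 [295. 201.] [575.  -6.]
scene mat 0.71 [231. 300.] [ 506. -293.]
scene mat 0.64 [357. 179.] [618. 445.]
```

View pics/w1.png

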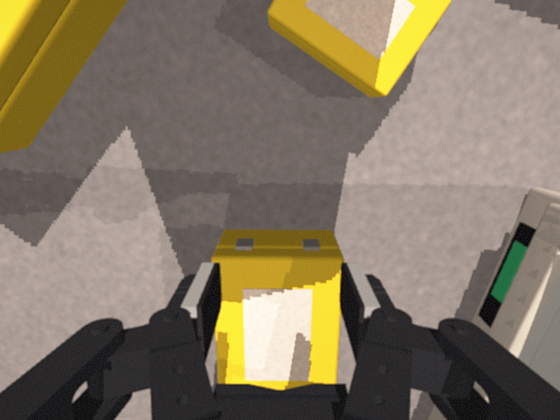

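The wrist view shows the middle box squarely between the fingers: its face rows run 231 (foot) to 262 (top) at columns 215–343, with the incubator at right. I'll check its face position from these pixels.

```bash
python3 - <<'E'
from h import *
p=capture("wrist")
for uv,z in(((220,231),0),((337,231),0),((215,262),60),((343,260),60),((385,96),45),((355,85),0)): print(uv,np.round(ray(p,uv,z),1))
go((463,136,28),6.3)
E
```

```text
(220, 231) [415.1  98.5   0. ]
(337, 231) [515.9 110.3   0. ]
(215, 262) [421.3  97.7  60. ]
(343, 260) [511.1 109.8  60. ]
(385, 96) [522.7 222.6  45. ]
(355, 85) [510.4 230.1   0. ]
t 3.65 pos [462.8 138.2 151.3] yang 6.7 F [-0.4 -0.5  0. ] w 51.5 move [-2.200e-03 -1.000e-04  1.233e-01] 0.4
```

Emit:
apply_moves(
  rows=[
    [[0,0,0.03,0],[0,0,0.06,0],[0,0,0.09,0],[0,0,0.115,0],[0,0,0.126,0],[-0.005,0,0.126,0],[-0.012,0,0.126,0],[-0.02,0,0.126,0]],
  ],
)

```text
time: 4.45
eef_pos: [466.6, 118.1, 27.0]
ee_rot: [[-0.116, 0.993, 0.003], [0.993, 0.116, 0.001], [0.001, 0.003, -1.0]]
force: [1.2, 1.1, -0.8]
width: 51.7
grip_force: 0.0
```

Emit:
apply_moves(
  rows=[
    [[-0.008,0,0,0],[-0.017,0,0,0],[-0.028,0,0,0],[-0.04,0,0,0],[-0.052,0,0,0],[-0.064,0,0,0],[-0.076,0,0,0],[-0.088,0,0,0]],
  ],
)

```text
time: 5.25
eef_pos: [476.6, 30.9, 27.0]
ee_rot: [[-0.115, 0.993, 0.003], [0.993, 0.115, 0.002], [0.002, 0.003, -1.0]]
force: [-0.2, 6.6, 3.3]
width: 51.4
grip_force: 3.0
```

Emit:
apply_moves(
  rows=[
    [[-0.012,0,0,0],[-0.024,0,0,0],[-0.036,0,0,0],[-0.048,0,0,0],[-0.06,0,0,0],[-0.072,0,0,0],[-0.084,0,0,0],[-0.096,0,0,0]],
  ],
)

```text
time: 6.05
eef_pos: [487.4, -64.6, 27.0]
ee_rot: [[-0.115, 0.993, 0.002], [0.993, 0.115, 0.002], [0.002, 0.002, -1.0]]
force: [-0.8, 6.7, 3.7]
width: 51.3
grip_force: 3.4
```

```bash
python3 - <<'E'
from h import *
go((504,-213,26),6.3)
for n in("top","scene"):
    p=capture(n)
    for l in("slide_box","mat"):
        for r in spot_point(p,l):
            if r["conf"]>.3: print(n,l,round(r["conf"],2),np.round(r["position"]),np.round(ray(p,r["position"],0))[:2])
save(p,"s2")
E
```

```text
t 6.05 pos [487.4 -64.6  27. ] yang 6.6 F [-0.8  6.7  3.7] w 51.3 move [-0.1494 -0.0006  0.0008] 0.3
top slide_box 0.92 [317. 237.] [ 499. -124.]
top slide_box 0.65 [209. 298.] [266. 266.]
top slide_box 0.63 [212. 234.] [501. 263.]
top mat 0.7 [361. 238.] [ 496. -286.]
scene slide_box 0.79 [254. 175.] [246. 274.]
scene slide_box 0.73 [254. 268.] [ 501. -147.]
scene slide_box 0.57 [307. 198.] [498. 247.]
scene mat 0.72 [229. 296.] [ 492. -285.]
```

View pics/s2.png

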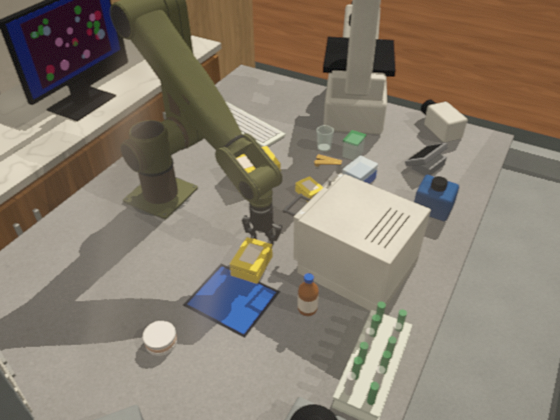

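The box is sliding straight in front of the fingers at (252,260), heading for the mat at (232,297).

Emit:
apply_moves(
  rows=[
    [[-0.012,0,0,0],[-0.024,0,0,0],[-0.036,0,0,0],[-0.048,0,0,0],[-0.06,0,0,0],[-0.072,0,0,0],[-0.084,0,0,0],[-0.096,0,0,0]],
  ],
)

```text
time: 7.15
eef_pos: [497.4, -158.9, 25.2]
ee_rot: [[-0.116, 0.993, -0.001], [0.993, 0.116, 0.003], [0.003, -0.001, -1.0]]
force: [-1.0, 5.9, 3.3]
width: 50.9
grip_force: 3.0
```

Emit:
apply_moves(
  rows=[
    [[-0.011,0,0,0],[-0.022,0,0,0],[-0.033,0,0,0],[-0.04,0,0,0],[-0.046,0,0,0],[-0.05,0,0,0],[-0.05,0,0,0],[-0.04,0,0,0]],
  ],
)

```text
time: 7.95
eef_pos: [502.5, -200.2, 25.4]
ee_rot: [[-0.115, 0.993, 0.001], [0.993, 0.115, -0.001], [-0.001, 0.0, -1.0]]
force: [0.9, 1.0, -0.1]
width: 51.2
grip_force: 0.0
```

```bash
python3 - <<'E'
from h import *
go((504,-213,26),6.3)
p=capture("top")
for l,z in(("slide_box",60),("mat",0)):
  for r in regions_of(p,l)[:3]:
    m=np.array(r["pixels"]).astype(np.uint8)
    c=max(cv2.findContours(m,0,2)[0],key=cv2.contourArea)
    print(l,round(r["conf"],2),np.round([ray(p,q,z)[:2] for q in cv2.boxPoints(cv2.minAreaRect(c))]).tolist())
cv2.imwrite("pics/c2.png",cv2.resize(p["frame"][150:300,220:440,::-1],None,fx=3,fy=3,interpolation=cv2.INTER_CUBIC))
E
```

```text
t 7.95 pos [ 502.5 -200.2   25.4] yang 6.6 F [ 0.9  1.  -0.1] w 51.2 move [-0.0129 -0.     -0.0005] 0.3
slide_box 0.93 [[250.0, 379.0], [364.0, 301.0], [259.0, 148.0], [147.0, 227.0]]
slide_box 0.6 [[464.0, -292.0], [565.0, -325.0], [550.0, -375.0], [449.0, -342.0]]
slide_box 0.57 [[471.0, 321.0], [552.0, 280.0], [515.0, 213.0], [435.0, 255.0]]
mat 0.65 [[624.0, -232.0], [628.0, -389.0], [393.0, -385.0], [390.0, -231.0]]
```

View pics/c2.png

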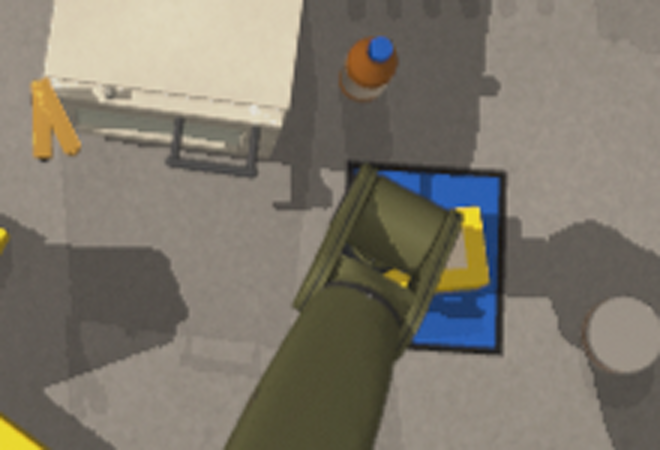

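The box sits on the mat (yellow, crop (470,250), mat edges clear). Retreating and measuring the handle with a clear view.

Emit:
apply_moves(
  rows=[
    [[0.015,0,0,0],[0.03,0,0,0],[0.03,0,-0.04,0],[0.03,0,-0.085,0],[0.03,-0.02,-0.13,0],[0.03,-0.05,-0.18,0],[0.03,-0.08,-0.23,0],[0.03,-0.1,-0.275,0]],
  ],
)

```text
time: 8.9
eef_pos: [404.6, -179.1, 287.1]
ee_rot: [[-0.117, 0.993, -0.001], [0.993, 0.117, 0.0], [0.0, -0.0, -1.0]]
force: [0.9, -0.3, 0.0]
width: 51.4
grip_force: 0.0
```

```bash
python3 - <<'E'
from h import *
go((560,-15,300),-6)
A={}
for n in("top","scene","wrist"):
    p=capture(n)
    for l,z in(("handle",213),("hinge",213),("slide_box",0),("mat",0)):
        for r in spot_point(p,l)[:3]:
            if r["conf"]>.3: print(n,l,round(r["conf"],2),np.round(r["position"]),np.round(ray(p,r["position"],z))[:2])
    if n=="top": 
        for uv in((385,0),): pass
        t=p["frame"][170:270,220:400,::-1]
    if n=="scene": s=p["frame"][150:330,180:360,::-1]
    for r in regions_of(p,"slide_box"):
        m=np.array(r["pixels"]).astype(np.uint8);c=max(cv2.findContours(m,0,2)[0],key=cv2.contourArea)
        w=np.array([ray(p,q,60)[:2] for q in cv2.boxPoints(cv2.minAreaRect(c))])
        if w[:,1].mean()<0: print(n,np.round(w).tolist())
a=cv2.resize(t,(792,440),interpolation=cv2.INTER_CUBIC);cv2.imwrite("pics/c3.png",a)
E
```

```text
t 8.9 pos [ 404.6 -179.1  287.1] yang 6.7 F [ 0.9 -0.3  0. ] w 51.4 move [ 0.1448  0.1735 -0.0129] 12.7
top handle 0.86 [289. 206.] [574. -11.]
top hinge 0.65 [233. 185.] [639. 174.]
top slide_box 0.98 [359. 234.] [ 511. -280.]
top slide_box 0.96 [208. 300.] [260. 266.]
top slide_box 0.92 [209. 234.] [502. 275.]
top mat 0.6 [291. 206.] [611. -25.]
top [[528.0, -205.0], [596.0, -228.0], [548.0, -373.0], [480.0, -348.0]]
scene handle 0.88 [296. 204.] [585. -16.]
scene handle 0.72 [336. 177.] [638. 166.]
scene hinge 0.91 [338. 178.] [646. 167.]
scene slide_box 0.91 [235. 298.] [ 512. -280.]
scene slide_box 0.69 [308. 195.] [494. 266.]
scene slide_box 0.61 [248. 176.] [229. 259.]
scene mat 0.84 [233. 297.] [ 507. -281.]
scene [[481.0, -382.0], [443.0, -210.0], [564.0, -218.0], [592.0, -384.0]]
wrist slide_box 0.98 [351. 260.] [ 511. -291.]
wrist [[461.0, -352.0], [447.0, -208.0], [544.0, -201.0], [570.0, -345.0]]
```

View pics/c3.png

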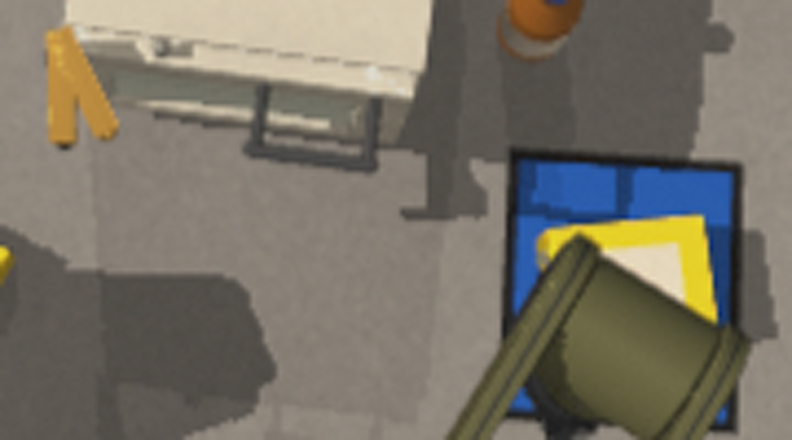

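The box is well inside the mat. The handle bar runs from crop (248,152) to (375,163), i.e. pixels (276.4,204.5)–(305.2,207), and the posts go up to the door.

```bash
python3 - <<'E'
from h import *
p=capture("top")
S=lambda u,v:(220+(u+.5)/4.4-.5,170+(v+.5)/4.4-.5)
for n,uv,z in(("barL",S(248,152),213),("barR",S(375,163),213),("doortopR",S(415,98),235),("postL",S(262,88),213),("postR",S(378,98),213),("topbackL",S(68,22),235)): print(n,np.round(ray(p,uv,z),1))
E
```

```text
barL [577.8  31.3 213. ]
barR [571.7 -63.  213. ]
doortopR [616.9 -90.3 235. ]
postL [626.6  21.9 213. ]
postR [621.  -64.7 213. ]
topbackL [668.2 166.4 235. ]
```

Emit:
apply_moves(
  rows=[
    [[0.025,0.034,-0.003,3],[0.05,0.068,-0.003,6],[0.076,0.1,-0.003,9],[0.1,0.132,-0.003,10.7],[0.122,0.162,-0.003,10.7],[0.138,0.182,-0.003,10.7],[0.142,0.188,-0.003,10.7],[0.142,0.188,-0.003,10.7]],
  ],
  fingers=0.2,
)

```text
time: 10.65
eef_pos: [576.8, -17.3, 288.8]
ee_rot: [[0.069, 0.998, -0.001], [0.998, -0.069, -0.0], [-0.0, -0.001, -1.0]]
force: [-0.6, -0.4, 0.3]
width: 34.0
grip_force: 0.0
```

```bash
python3 - <<'E'
from h import *
go((575,-16,193),-4)
p=capture("wrist");save(p,"w4")
for l,z in(("handle",213),("hinge",213)):
    for r in spot_point(p,l)[:3]: print(l,round(r["conf"],2),np.round(r["position"]),np.round(ray(p,r["position"],z)))
for X in((575,-16,213),(577.8,31.3,213),(571.7,-63,213)): print(proj(p,X))
E
```

```text
t 10.65 pos [576.8 -17.3 288.8] yang -4.0 F [-0.6 -0.4  0.3] w 34.0 move [ 0.0012 -0.0018  0.0958] 0.0
handle 0.75 [277. 220.] [575. -16. 213.]
[276.67796564 219.9717411 ]
[275.63205002 144.93822673]
[276.83614672 286.17132754]
```

View pics/w4.png

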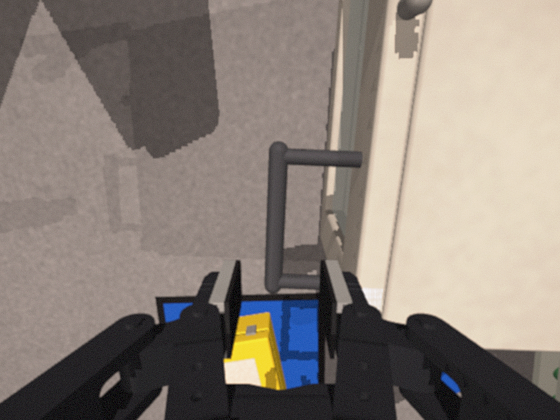

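The wrist view shows the bar between the fingers, from (279,150) to (273,288), with posts to the door on the right. I'll refine the yaw and hinge, then descend.

```bash
python3 - <<'E'
from h import *
p=capture("wrist")
a,b=ray(p,(279,150),213),ray(p,(273.5,287),213)
print(a,b,np.degrees(np.arctan2(*(a-b)[:2])),(a+b)/2)
for uv in((395,285),(427,0),(385,350)): print(ray(p,uv,235))
E
```

```text
[578.93995083  26.84811954 213.        ] [568.51035855 -64.92441819 213.        ] 6.483625219287058 [573.72515469 -19.03814932 213.        ]
[643.65436343 -56.79506187 235.        ]
[655.92690172  96.4422635  235.        ]
[ 638.17986998 -103.30539051  235.        ]
```

Emit:
apply_moves(
  rows=[
    [[0,-0.001,0.02,1],[0,-0.001,0.04,2],[0,-0.001,0.055,2],[0,-0.001,0.065,2],[0,-0.001,0.075,2],[0,-0.001,0.084,2],[0,-0.001,0.09,2],[0,-0.001,0.095,2]],
  ],
)

```text
time: 11.65
eef_pos: [575.7, -17.6, 193.9]
ee_rot: [[0.105, 0.994, 0.0], [0.994, -0.105, -0.0], [-0.0, 0.0, -1.0]]
force: [-0.0, 0.3, -0.1]
width: 33.9
grip_force: 0.0
```

Emit:
apply_moves(
  rows=[
    [[0,0,0,0],[0,0,0,0],[0.0008,-0.0033,0,1],[0.0018,-0.0066,0,2],[0.0027,-0.01,0,3],[0.0037,-0.0132,0,4],[0.0048,-0.0165,0,5],[0.006,-0.0197,0,6]],
  ],
  fingers=0.43,
)

```text
time: 12.45
eef_pos: [556.6, -9.4, 194.5]
ee_rot: [[0.21, 0.978, 0.001], [0.978, -0.21, -0.0], [0.0, 0.001, -1.0]]
force: [2.0, -0.1, 0.3]
width: 24.6
grip_force: 1.0
```

```bash
python3 - <<'E'
from h import *
go((0,0,0),0)
E
```

```text
t 12.45 pos [556.6  -9.4 194.5] yang -12.1 F [ 2.  -0.1  0.3] w 24.6 move [-0.1077 -0.5464  0.1939] -12.1
```

Emit:
apply_moves(
  rows=[
    [[0.0018,-0.0066,0,2],[0.0037,-0.0132,0,4],[0.006,-0.0197,0,6],[0.0084,-0.0261,0,8],[0.0111,-0.0325,0,10],[0.014,-0.0387,0,12],[0.017,-0.0448,0,14],[0.0204,-0.0508,0,16]],
  ],
)

```text
time: 13.25
eef_pos: [511.4, 21.4, 194.6]
ee_rot: [[0.472, 0.882, 0.002], [0.882, -0.472, 0.0], [0.001, 0.002, -1.0]]
force: [4.0, 0.4, -0.2]
width: 24.5
grip_force: 1.4
```

Emit:
apply_moves(
  rows=[
    [[0.0018,-0.0066,0,2],[0.0037,-0.0132,0,4],[0.006,-0.0197,0,6],[0.0084,-0.0261,0,8],[0.0111,-0.0325,0,10],[0.014,-0.0387,0,12],[0.017,-0.0448,0,14],[0.0204,-0.0508,0,16]],
  ],
)

```text
time: 14.05
eef_pos: [476.3, 63.0, 194.6]
ee_rot: [[0.697, 0.717, 0.002], [0.717, -0.697, -0.0], [0.001, 0.002, -1.0]]
force: [2.9, 0.1, -0.2]
width: 24.1
grip_force: 1.4
```

Emit:
apply_moves(
  rows=[
    [[0.0018,-0.0066,0,2],[0.0037,-0.0132,0,4],[0.006,-0.0197,0,6],[0.0084,-0.0261,0,8],[0.0111,-0.0325,0,10],[0.014,-0.0387,0,12]],
  ],
)

```text
time: 14.65
eef_pos: [458.2, 99.8, 194.6]
ee_rot: [[0.831, 0.557, 0.002], [0.557, -0.831, -0.001], [0.001, 0.002, -1.0]]
force: [4.3, -1.8, 0.0]
width: 24.4
grip_force: 1.5
```

```bash
python3 - <<'E'
from h import *
go((0,0,0),0)
p=capture("wrist")
for r in spot_point(p,"handle")[:2]: print(r["conf"],np.round(ray(p,r["position"],213)))
s=read_state();print(np.array(s["ee_rot"]).T@s["force"],np.round(s["qpos"]))
d=np.array(s["eef_pos"])[:2]-[642,168];print(np.hypot(*d),np.degrees(np.arctan2(d[1],d[0])))
save(p,"w5")
E
```

```text
t 14.65 pos [458.2  99.8 194.6] yang -56.2 F [ 4.3 -1.8  0. ] w 24.4 move [-0.4365 -0.1726  0.1936] -56.2
0.91 [463.  95. 213.]
[ 0.88013801  1.29890776 -1.72762398] [  6. -15. 119.  -0.  76.  62.]
196.45575950020407 -159.78116624550125
```

View pics/w5.png

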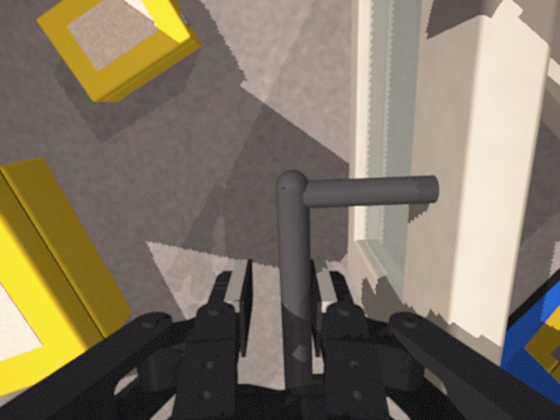

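The bar at (295,260) lies against the inner finger, and the door is about 48° open. From here, small steps by feel.

Emit:
apply_moves(
  rows=[
    [[0.0009,-0.0033,0,1],[0.0018,-0.0066,0,2],[0.0027,-0.01,0,3]],
  ],
)

```text
time: 15.05
eef_pos: [454.6, 109.6, 194.3]
ee_rot: [[0.858, 0.513, 0.0], [0.513, -0.858, -0.0], [0.0, 0.0, -1.0]]
force: [2.8, -1.2, 1.5]
width: 24.5
grip_force: 1.2
```

Emit:
apply_moves(
  rows=[
    [[0.0006,-0.0025,0,0.75],[0.0013,-0.005,0,1.5]],
  ],
)

```text
time: 15.25
eef_pos: [453.0, 114.7, 194.2]
ee_rot: [[0.871, 0.491, 0.0], [0.491, -0.871, -0.0], [-0.0, 0.0, -1.0]]
force: [0.4, -1.0, 1.6]
width: 24.2
grip_force: 1.1
```

Emit:
apply_moves(
  rows=[
    [[0.0006,-0.0025,0,0.75],[0.0013,-0.005,0,1.5]],
  ],
)

```text
time: 15.45
eef_pos: [451.6, 119.8, 194.1]
ee_rot: [[0.884, 0.468, -0.0], [0.468, -0.884, -0.0], [-0.0, 0.0, -1.0]]
force: [1.1, -1.5, 1.4]
width: 24.4
grip_force: 1.1
```

Emit:
apply_moves(
  rows=[
    [[0.0006,-0.0025,0,0.75],[0.0013,-0.005,0,1.5]],
  ],
)

```text
time: 15.65
eef_pos: [450.5, 124.8, 194.1]
ee_rot: [[0.896, 0.445, 0.0], [0.445, -0.896, -0.0], [-0.0, 0.0, -1.0]]
force: [2.2, -1.5, 0.1]
width: 24.0
grip_force: 1.2
```

Emit:
apply_moves(
  rows=[
    [[0.0006,-0.0025,0,0.75],[0.0013,-0.005,0,1.5]],
  ],
)

```text
time: 15.85
eef_pos: [449.6, 129.3, 194.2]
ee_rot: [[0.907, 0.421, 0.001], [0.421, -0.907, -0.002], [-0.0, 0.002, -1.0]]
force: [3.9, -5.1, 1.5]
width: 24.6
grip_force: 3.1
```

Emit:
apply_moves(
  rows=[
    [[0.0005,-0.0017,0,0.5]],
  ],
)

```text
time: 15.95
eef_pos: [449.4, 130.7, 194.1]
ee_rot: [[0.911, 0.413, 0.001], [0.413, -0.911, -0.003], [-0.001, 0.003, -1.0]]
force: [3.1, -6.3, 1.3]
width: 24.3
grip_force: 4.0
```

Emit:
apply_moves(
  rows=[
    [[0.0005,-0.0017,0,0.5]],
  ],
)

```text
time: 16.05
eef_pos: [449.1, 132.4, 194.1]
ee_rot: [[0.914, 0.405, 0.0], [0.405, -0.914, -0.003], [-0.001, 0.003, -1.0]]
force: [2.4, -6.8, 0.5]
width: 24.0
grip_force: 3.5
```

Emit:
apply_moves(
  rows=[
    [[0.0005,-0.0017,0,0.5]],
  ],
)

```text
time: 16.15
eef_pos: [448.9, 133.7, 194.1]
ee_rot: [[0.918, 0.397, 0.0], [0.397, -0.918, -0.004], [-0.001, 0.004, -1.0]]
force: [2.7, -9.1, 1.8]
width: 24.2
grip_force: 4.8
```

Emit:
apply_moves(
  rows=[
    [[0.0005,-0.0017,0,0.5]],
  ],
)

```text
time: 16.25
eef_pos: [448.7, 135.2, 194.1]
ee_rot: [[0.921, 0.389, 0.0], [0.389, -0.921, -0.004], [-0.001, 0.004, -1.0]]
force: [3.2, -5.2, 2.1]
width: 24.3
grip_force: 2.9
```

Emit:
apply_moves(
  rows=[
    [[0.0005,-0.0017,0,0.5]],
  ],
)

```text
time: 16.35
eef_pos: [448.3, 137.5, 194.1]
ee_rot: [[0.925, 0.381, -0.0], [0.381, -0.925, -0.003], [-0.001, 0.002, -1.0]]
force: [2.9, -6.1, 2.2]
width: 24.6
grip_force: 3.2
```

Peak near 9 N, maybe now dropping; continuing in small steps.

Emit:
apply_moves(
  rows=[
    [[0.0005,-0.0017,0,0.5]],
  ],
)

```text
time: 16.45
eef_pos: [448.1, 139.0, 194.1]
ee_rot: [[0.928, 0.373, -0.0], [0.373, -0.928, -0.004], [-0.002, 0.003, -1.0]]
force: [2.1, -8.0, 2.5]
width: 24.0
grip_force: 4.4
```

Emit:
apply_moves(
  rows=[
    [[0.0005,-0.0017,0,0.5]],
  ],
)

```text
time: 16.55
eef_pos: [447.9, 140.1, 194.0]
ee_rot: [[0.931, 0.365, -0.0], [0.365, -0.931, -0.005], [-0.002, 0.005, -1.0]]
force: [2.3, -10.9, 2.1]
width: 24.2
grip_force: 5.8
```

Emit:
apply_moves(
  rows=[
    [[0.0005,-0.0017,0,0.5]],
  ],
)

```text
time: 16.65
eef_pos: [447.6, 142.7, 194.0]
ee_rot: [[0.934, 0.356, -0.001], [0.356, -0.934, -0.003], [-0.002, 0.002, -1.0]]
force: [1.5, -2.0, 0.9]
width: 24.5
grip_force: 1.4
```

Emit:
apply_moves(
  rows=[
    [[0.0005,-0.0017,0,0.5]],
  ],
)

```text
time: 16.75
eef_pos: [447.2, 145.4, 193.9]
ee_rot: [[0.937, 0.348, -0.001], [0.348, -0.937, -0.0], [-0.001, -0.0, -1.0]]
force: [0.2, -2.2, 2.7]
width: 24.2
grip_force: 1.5
```

Clear click (11 N → 2 N). Going a few degrees on so it sits clear of the ball.

Emit:
apply_moves(
  rows=[
    [[0.0004,-0.0017,0,0.5],[0.0009,-0.0033,0,1],[0.0013,-0.005,0,1.5]],
  ],
)

```text
time: 17.05
eef_pos: [446.9, 149.3, 194.0]
ee_rot: [[0.946, 0.325, -0.001], [0.325, -0.946, -0.004], [-0.002, 0.004, -1.0]]
force: [0.4, -11.5, 2.9]
width: 24.3
grip_force: 4.5
```

Emit:
apply_moves(
  rows=[
    [[0.0004,-0.0017,0,0.5],[0.0009,-0.0033,0,1],[0.0013,-0.005,0,1.5],[0.0013,-0.005,0,1.5]],
  ],
)

```text
time: 17.45
eef_pos: [446.3, 156.3, 193.8]
ee_rot: [[0.954, 0.3, -0.001], [0.3, -0.954, 0.0], [-0.001, -0.001, -1.0]]
force: [0.7, 0.5, 1.1]
width: 24.5
grip_force: 0.0
```

```bash
python3 - <<'E'
from h import *
go((0,0,0),0)
p=capture("wrist")
for r in spot_point(p,"handle")[:2]: print(r["conf"],np.round(ray(p,r["position"],213)))
E
```

```text
t 17.45 pos [446.3 156.3 193.8] yang -72.5 F [0.7 0.5 1.1] w 24.5 move [-0.4726  0.0152  0.1941] -72.5
0.63 [450. 151. 213.]
```

Emit:
apply_moves(
  rows=[
    [[0,0,0,0],[0,0,0,0],[0,0,0,0],[0,0,0,0]],
  ],
)

```text
time: 17.95
eef_pos: [446.7, 155.8, 194.2]
ee_rot: [[0.954, 0.3, 0.0], [0.3, -0.954, 0.0], [0.0, -0.0, -1.0]]
force: [-0.5, 0.7, -0.7]
width: 24.3
grip_force: 0.0
```

Emit:
apply_moves(
  rows=[
    [[-0.0003,0.0012,0,0],[-0.0005,0.002,0,0],[-0.0005,0.002,0,0],[-0.0005,0.002,0,0]],
  ],
)

```text
time: 18.35
eef_pos: [446.8, 153.7, 194.1]
ee_rot: [[0.954, 0.3, 0.0], [0.3, -0.954, 0.0], [0.0, -0.0, -1.0]]
force: [-0.1, -0.4, -0.2]
width: 24.3
grip_force: 0.0
```

```bash
python3 - <<'E'
from h import *
go((0,0,0),0)
p=capture("wrist")
for r in spot_point(p,"handle")[:2]: print(r["conf"],np.round(ray(p,r["position"],213)))
save(p,"w6")
E
```

```text
t 18.35 pos [446.8 153.7 194.1] yang -72.5 F [-0.1 -0.4 -0.2] w 24.3 move [-0.4723  0.0126  0.1941] -72.5
0.64 [450. 153. 213.]
```

View pics/w6.png

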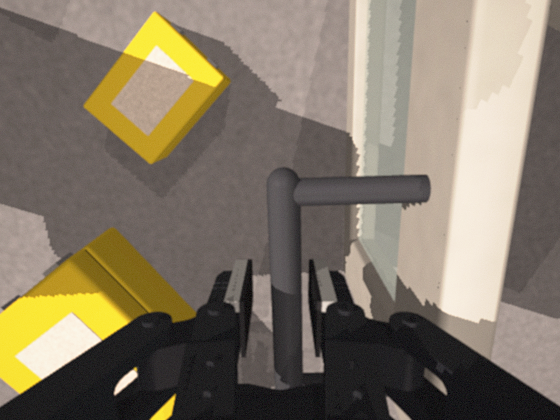

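The bar at (285,260) is free between the fingers with zero force, so the catch is holding the door. I'll open a bit and rise straight out.

Emit:
apply_moves(
  rows=[
    [[0,0,0,0],[0,0,0,0],[0,0,-0.01,0],[0,0,-0.02,0],[0,0,-0.035,0],[0,0,-0.055,0],[0,0,-0.085,0],[0,0,-0.12,0]],
  ],
  fingers=0.25,
)

```text
time: 19.25
eef_pos: [446.4, 153.7, 315.7]
ee_rot: [[0.954, 0.3, -0.001], [0.3, -0.954, -0.0], [-0.001, -0.0, -1.0]]
force: [-0.9, -0.0, -0.2]
width: 32.1
grip_force: 0.0
```

Emit:
apply_moves(
  rows=[
    [[0,-0.03,-0.02,0],[0,-0.06,-0.04,0],[0,-0.09,-0.05,0],[0,-0.12,-0.05,0],[0,-0.12,-0.05,0],[0,-0.12,-0.05,0],[0,-0.12,-0.05,0],[0,-0.12,-0.05,0]],
  ],
)

```text
time: 20.05
eef_pos: [411.1, 267.4, 364.3]
ee_rot: [[0.954, 0.299, 0.0], [0.299, -0.954, -0.0], [0.0, 0.0, -1.0]]
force: [-0.3, -1.0, 0.4]
width: 32.1
grip_force: 0.0
```

```bash
python3 - <<'E'
from h import *
go((0,0,0),0)
for n in("scene","top"):
    p=capture(n)
    for l,z in(("handle",213),("slide_box",0),("mat",0)):
        for r in spot_point(p,l)[:3]:
            if r["conf"]>.3: print(n,l,round(r["conf"],2),np.round(r["position"]),np.round(ray(p,r["position"],z))[:2])
    if n=="scene": save(p,"s7")
E
```

```text
t 20.05 pos [411.1 267.4 364.3] yang -72.6 F [-0.3 -1.   0.4] w 32.1 move [-0.4722  0.1323  0.3643] -72.6
scene handle 0.92 [287. 162.] [458. 162.]
scene slide_box 0.61 [253. 177.] [250. 262.]
scene slide_box 0.6 [234. 299.] [ 513. -285.]
scene mat 0.78 [233. 298.] [ 507. -284.]
top handle 0.89 [239. 243.] [448. 148.]
top slide_box 0.98 [358. 234.] [ 513. -278.]
top slide_box 0.69 [212. 235.] [498. 263.]
top mat 0.98 [363. 237.] [ 503. -293.]
top mat 0.7 [427. 262.] [ 414. -527.]
```

View pics/s7.png

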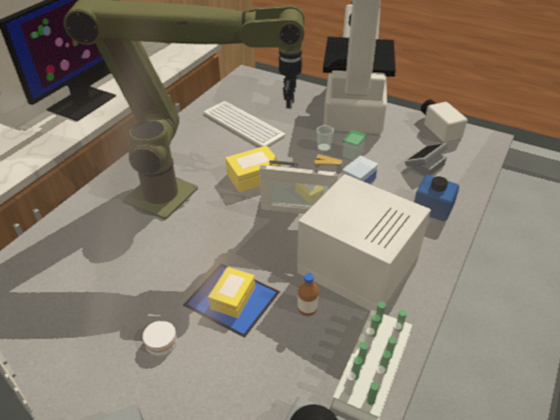

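The door stands open by itself at (300,190) 1.7 s after release. The box is well within the mat at (232,290), and the other things have not moved.

```bash
python3 -c "
from bench import *
print(sign_off())"
```

```text
the job is handed in; nothing more can be done
None
```

The middle-sized yellow slide box is on the blue mat, well inside its edges, and the incubator door was then opened past its catch and stays open by itself; the job is handed in, with no verdict reported back.

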